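# Index the kit tray round and tip only the gear into the catch pan

### The arm

A 7-joint arm with a two-finger parallel gripper is mounted at the origin on the work surface. World frame = base frame: x ahead of the robot, y to its left, z up, the work surface at z = 0. Lengths are in m, angles in degrees, forces in N, time in s.
With the tool pointing down it reaches from about 0.425 to 0.875 m from the base axis. Payload 4.7 kg.
Tool frame: the origin (TCP) lies at the very end of the fingers, on their centre line; the grasp point (between the pads) lies 19 mm behind it; z points along the fingers, y is the line along which they close (so a half turn about z gives the same grasp; the last joint's range is limited). The gripper opens to 87 mm and grips with 3 to 60 N. Pads are 19 mm wide; open, the fingers measure 117 mm over their backs; the gripper's body (75 mm by 190 mm) begins 51 mm behind the grasp point.
Start: joints at [68.589, 18.392, -4.016, 83.108, 1.295, 78.541, -3.26], TCP at [0.246, -0.602, 0.195] pointing down, gripper open.
Joint ranges: [-163.93, 163.93], [-17.29, 119.83], [-79.2, 71.16], [3.27, 140.29], [-89.18, 269.18], [5.43, 117.66], [-154.24, 154.24]. Speed limits (degrees/s): [147.25, 147.25, 180, 180, 180, 180, 180].

### API

Orientations are given as [roll, pitch, yaw] about the fixed x, y, z axes, in that order (R = Rz(yaw) Ry(pitch) Rx(roll)).
In Python, from cell import telemetry, cams, env gives the robot as it stands.
- The arm moves only by the tool arm_command, never from a script. Its argument "series" is text: rows parted by semicolons, each of 5 numbers parted by spaces: the shift along the tool's x, y, z in mm, then the turn about the tool's z in rad, then the closure in counts, from 0 (fully open) to 255 (shut). A call has 1 to 20 rows; each row shifts and turns the commanded pose from where the row before left it, along the tool's axes as they then stand; what a row does not reach is not made up. A row lasts 1/12 s, in which the tool goes at most 41.7 mm and 7.16 degrees, less where a joint would pass 70% of its speed; a pose out of reach is approached as far as the arm can. A call is refused whole if a number of a shift passes 41.7 or a number of a turn 0.125, either way. A call with a gripper value outside its range is refused whole. The fingers move at their own pace and stop on an object; "squeeze" is the grip in N (left out, the last holds). Time passes only in rows, so rows that do not move let the fingers close. It gives the time, the measured TCP pose, the force, the opening and the grip force at its end, in the units of the state.
- telemetry.get_obs(): the state, without advancing time (a new reading comes with each control period).
- cams.read_camera(name): name is "scene" or "top" or "wrist"; returns the picture (384x512x3 uint8, blue, green, red); there is no depth.
- cams.calibration(name): a dict with "K" (3x3 intrinsics, pixels), "origin" and "rotation" of the camera in the world; the wrist camera has in their place "hand_eye" (4x4, takes a point from camera to tool coordinates, whose origin is the TCP and whose axes are the flange's). Camera axes: x right, y down, z forward; pixel columns grow to the right and rows downward; lengths in m; the calibration is good to about 2 mm. A picture is of the moment at which its call begins: read the wrist's pose just before it. calibration takes no time and is no camera call.
- env.sign_off(): hands the job in; it is judged then, once.
The state is a dict: "time_s": time; "qpos": joint angles; "joint_velocities": joint speeds; "effort": joint torques, N m; "tool_pos": TCP position; "tool_rot": TCP orientation; "force": force on the tool from outside, world axes, zero at the start; "wrist_torque": the same for the moment, N m; "grip_width": finger opening in m; "grasp_force": force on a finger pad.
Only numpy, scipy, OpenCV 4.12 (cv2) and the standard library are available. Lean on these libraries where they do the work, as an engineer would, in place of code of your own. Each camera call takes 0.05 s, during which the arm holds its last target. There are 200 camera calls.

### The job

Work the ratchet lever with full strokes until the tray bay that holds the toothed gear wheel stands at the catch pan, then press down the thumb bridge of that bay so that the tray tips on that corner and only the gear slides out through the gap into the pan. Turn the tray only with the lever and do not touch the four parts with the gripper; finish with the other three parts still in the tray, the tray level again, the lever sprung back home, and the bottle, can and jar left where they stand.

Things in the scene. Friction and masses are not known exactly. Their poses are not given: they have to be found in the camera images.
- turn_axis (a point): point on the vertical turning axis of the index table, 125 mm above the bench, also the pivot about which the tray tips; z up, x and y turn with the table and point to two neighbouring corners of the level tray. Bays lie in the directions +x, +y, -x, -y, bay centres 79 mm from the axis. The stand is fixed to the bench, at a different place and angle each time
- tray_mid (a point): middle of the tray floor's top, 137 mm above the bench; moves and tilts with the tray, x and y point to corners. Square steel tray, 220 mm side, a cross of dividers making four bays 104 mm square; walls 165 mm and dividers 161 mm above the bench. It sweeps 146 mm round the axis. Springs (3 N m/rad) hold it level; stops let it tip 0.55 rad to any corner. Polished: parts slide when it tips 0.35 rad
- pad0 (a point): top middle of the thumb bridge of the bay in the tray's +x direction: flat plate 30 (radial) x 98 x 5 mm with a 6 mm upturned outer lip, 170 mm above the bench when level, 122 mm from the axis. Under it the bay's outer corner is cut off: a gap 79 mm wide, 28 mm high, 116 mm from the axis. Tipping fully takes about 13 N and lowers it about 65 mm; let up, the tray springs back level
- pad1 (a point): the same for the bay in the tray's +y direction
- pad2 (a point): the same for the bay in the tray's -x direction
- pad3 (a point): the same for the bay in the tray's -y direction
- pan_floor (a point): middle of the floor of the fixed open catch pan, sheet steel, 160 x 160 mm, 45 mm high, walls 3 mm; centre 190 mm from the axis; its x axis points straight away from the axis
- lever_grip (a point): centre of the upright black handle of the ratchet lever, 190 mm above the bench; the handle is a post 22 mm in diameter, free between 155 and 225 mm above the bench, 180 mm from the turning axis, and swings round that axis; the lever's x axis points outward from the axis to the handle
- lever (a joint): ratchet lever angle: 0 at its home stop, grows anticlockwise seen from above to the end stop at 0.96 rad, which is one full stroke; the first 0.17 rad is idle. A spring brings it back home by itself (in about a second) when it is let go or followed back, without turning the table. Pushing the handle takes 4 to 6 N
- gear_mid (a point): centre of the toothed gear wheel, the part wanted: aluminium, about 64 mm over its 14 teeth, 16 mm thick with a low 26 mm hub (22 mm overall), lying flat in one bay, about 0.13 kg
- hexnut_mid (a point): centre of a big six-sided aluminium nut, 60 mm across corners, 22 mm high, lying in another bay
- bush_mid (a point): centre of a plain aluminium ring, 56 mm outside, 36 mm inside, 22 mm high, in another bay
- flange_mid (a point): 9 mm above the underside of a square aluminium flange, 46 x 46 x 10 mm with a 28 mm round stub to 24 mm, in another bay
- oil_bottle_mid (a point): middle of a standing grey oil bottle, 66 mm diameter, 190 mm tall, a bystander
- spray_can_mid (a point): middle of a standing grey can, 60 mm diameter, 180 mm tall, a bystander
- screw_jar_mid (a point): middle of a standing glass jar, 70 mm diameter, 100 mm tall, a bystander
- turntable (a joint): angle of the index table, 0 at the start, grows anticlockwise seen from above. Each full lever stroke turns it one tooth, 45 degrees (0.785 rad); it then stays put by friction. At the start every bay stands 45 degrees off the pan's direction, so an odd number of strokes (1, 3 or 5) brings the gear to the pan

How it is judged (in metres and radians):
On the way, in this order (a step that is already met when the one before it is completed fails the run):
1. the gear's bay has been brought round to the catch pan, tray level, gear still in it ((angle between the x axis of turn_axis and the x axis of pan_floor, either way round below 0.12 rad or angle between the y axis of turn_axis and the x axis of pan_floor, either way round below 0.12 rad) and y of gear_mid in the frame of pan_floor between -0.042 and 0.042 m and x of gear_mid in the frame of pan_floor above -0.18 m and height (world z) of gear_mid above 0.12 m and angle between tray_mid's own z axis and vertical below 0.12 rad), for 0.1 s.
2. the gear has slid out into the catch pan (x of gear_mid in the frame of pan_floor between -0.075 and 0.075 m and y of gear_mid in the frame of pan_floor between -0.075 and 0.075 m and height (world z) of gear_mid below 0.05 m), for 0.2 s.
At the end, for the whole second after the job is handed in: the gear lies in the catch pan (centre within 75 mm of the pan's middle both ways, below 50 mm), the nut, ring and flange are all still in the tray, the tray is level within 0.1 rad and the lever is within 0.1 rad of home (all of step 2 and horizontal distance between each of hexnut_mid, bush_mid, flange_mid and turn_axis below 0.125 m and height (world z) of each of hexnut_mid, bush_mid, flange_mid above 0.12 m and angle between tray_mid's own z axis and vertical below 0.1 rad and value of joint lever below 0.1 rad); the robot touches nothing.
It fails at once if the tray was pushed by the gripper while no bay stood at the pan (turn it with the lever only) (contact force between any of the fingers, the arm and tray above 1.5 N and angle between the x axis of turn_axis and the x axis of pan_floor, either way round above 0.2 rad and angle between the y axis of turn_axis and the x axis of pan_floor, either way round above 0.2 rad).
It fails at once if the gripper touched one of the four parts (contact force between the fingers and gear above 1 N or contact force between the fingers and hexnut above 1 N or contact force between the fingers and bush above 1 N or contact force between the fingers and flange above 1 N).
It fails at once if one of the other three parts fell out of the tray (height (world z) of any of hexnut_mid, bush_mid, flange_mid below 0.06 m).
It fails at once if the bottle, can or jar was knocked or moved by more than 30 mm (distance of any of oil_bottle_mid, spray_can_mid, screw_jar_mid from where it was at the start of the episode above 0.03 m).
It also fails if it takes over 64 s, if anything falls off the work surface, if the arm or the gripper's body presses on something with over 40 N, if the wrist force passes 120 N, or if a joint passes its speed limit or range.

## Working session

There is one attempt and no reset: what is moved stays moved. The work goes in short steps, Python scripts to look and compute and a tool call to move; the robot and the scene stay as the last step left them, time stands still between calls to the robot, and variables do not carry over. Pictures are saved under pics/ and viewed, at most 10 in all, crops included, and the job is handed in when it is done.

Besides the shell and the picture viewer there is one more tool, called after ">>>" in YAML: its name, and indented under it one key for each argument. arm_command: Moves the arm, as the interface text tells. Its arguments: {"type":"object","properties":{"series":{"type":"string"},"squeeze":{"type":"number"}},"required":["series"]}

```bash
mkdir -p pics; python3 - <<'E'
from cell import telemetry, cams, env
import cv2
o=telemetry.get_obs();print(o)
for n in("scene","top"):
    cv2.imwrite(f"pics/{n}0.png",cams.read_camera(n)); c=cams.calibration(n);print(n,c)
print(cams.calibration("wrist"))
E
```

```text
{'time_s': 0.0, 'qpos': array([68.58806432, 18.43930943, -4.01589298, 83.17545991,  1.29413753,
       78.53939043, -3.25890506]), 'joint_velocities': array([-0.01245825, -0.03827136,  0.00063122, -0.00842002,  0.1097312 ,
       -0.03483593,  0.06546165]), 'effort': array([ 3.34834249e-04, -4.91296685e+01, -4.03844845e-01, -3.12524772e+01,
       -6.40834705e-02,  4.39641159e-02,  2.03460058e-04]), 'tool_pos': array([ 0.24553628, -0.60118972,  0.19425387]), 'tool_rot': array([-1.79891036e+02,  4.74953162e-03,  2.22229680e+01]), 'force': array([ 0.48840669, -0.56983668, -0.58604639]), 'wrist_torque': array([ 0.00136047, -0.01945142, -0.05510333]), 'grasp_force': 0.0, 'grip_width': 0.0871865106511946}
scene {'K': array([[400.14268436,   0.        , 261.66722615],
       [  0.        , 400.14268436, 185.17593895],
       [  0.        ,   0.        ,   1.        ]]), 'origin': array([ 0.99390822, -0.30074359,  0.96674838]), 'rotation': array([-149.4284496 ,    0.62106574,   53.85041773])}
top {'K': array([[363.29195405,   0.        , 264.41923066],
       [  0.        , 363.29195405, 188.0835531 ],
       [  0.        ,   0.        ,   1.        ]]), 'origin': array([ 0.56608289, -0.0183694 ,  0.87656193]), 'rotation': array([-176.8865742 ,    1.34433683,  -88.38903835])}
{'K': array([[343.60401774,   0.        , 257.03686684],
       [  0.        , 343.60401774, 190.2852937 ],
       [  0.        ,   0.        ,   1.        ]]), 'hand_eye': array([[ 1.10195265e-03, -9.70147893e-01, -2.42511548e-01,
         6.53437028e-02],
       [ 9.99999214e-01,  1.21415256e-03, -3.13204730e-04,
        -2.42565449e-04],
       [ 5.98300925e-04, -2.42511012e-01,  9.70148469e-01,
        -1.90327604e-01],
       [ 0.00000000e+00,  0.00000000e+00,  0.00000000e+00,
         1.00000000e+00]])}
```

View pics/top0.png

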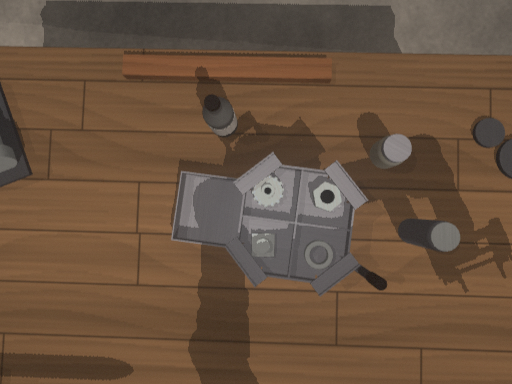

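View pics/scene0.png

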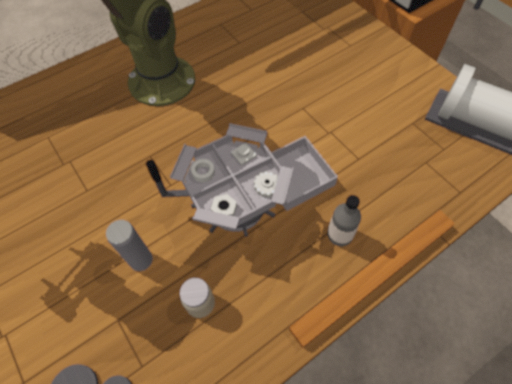

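The top view shows the gear at (268,190), the nut at (327,196), the ring at (319,255) and the flange at (263,245). The pan is to the left at (208,210) and the handle at (378,283). The image is seen from above with up = +x, so one anticlockwise stroke should bring the gear to the pan. I'll enlarge the view to measure.

```bash
python3 - <<'E'
import cv2
im=cv2.imread("pics/top0.png")[140:310,160:410]
im=cv2.convertScaleAbs(im,alpha=1.5,beta=20)
cv2.imwrite("pics/crop0.png",cv2.resize(im,None,fx=3.2,fy=3.2,interpolation=cv2.INTER_CUBIC))
E
cat > h.py <<'E'
import numpy as np
from scipy.spatial.transform import Rotation as R
from cell import telemetry, cams, env
def ray(n,p,z):
    c=cams.calibration(n); d=R.from_euler('xyz',c['rotation'],degrees=True).as_matrix()@np.linalg.inv(c['K'])@[p[0],p[1],1]
    return c['origin']+d*(z-c['origin'][2])/d[2]
def proj(n,P):
    c=cams.calibration(n); q=c['K']@(R.from_euler('xyz',c['rotation'],degrees=True).as_matrix().T@(np.array(P)-c['origin'])); return q[:2]/q[2]
E
```

```text
(no output)
```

View pics/crop0.png

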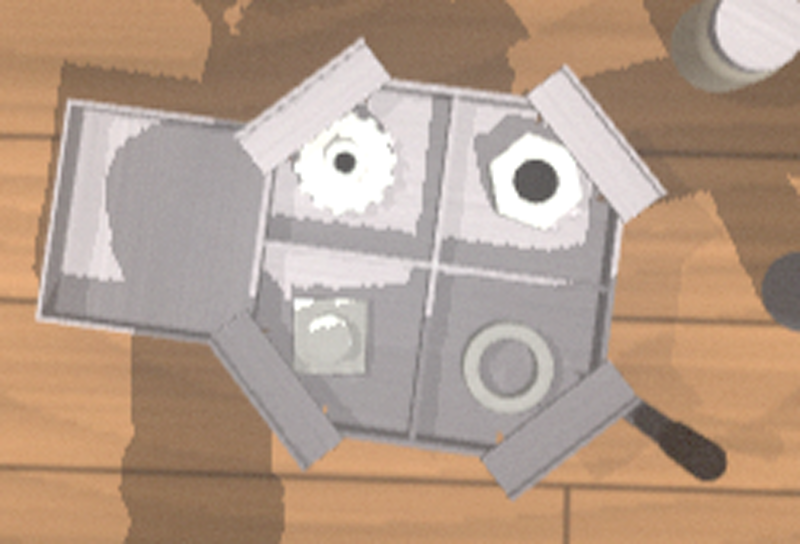

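The crop confirms the toothed gear in the upper-left bay, with the divider cross at crop (434,266) and the handle top near (711,462).

```bash
python3 - <<'E'
from h import *
f=lambda p,z: ray("top",(p[0]/3.2+160,p[1]/3.2+140),z)[:2]
ax=f((434,266),.161);print("axis cross",ax)
pads=[[(362,40),(240,130),(390,80),(262,172)],[(568,66),(664,192),(530,92),(625,220)],[(638,405),(512,498),(610,362),(483,458)],[(212,338),(305,468),(248,312),(340,436)]]
P=[np.mean([f(q[0],.176),f(q[1],.176),f(q[2],.17),f(q[3],.17)],axis=0) for q in pads]
ax2=np.mean(P,axis=0);print("axis pads",ax2)
for p in P: d=p-ax2;print(p,np.hypot(*d),np.degrees(np.arctan2(d[1],d[0])))
h=f((711,462),.225);
for a in(ax,ax2): d=h-a;print("handle",h,np.hypot(*d),np.degrees(np.arctan2(d[1],d[0])))
o=np.mean([f((70,100),.045),f((38,320),.045)],axis=0);d=o-ax2
print("pan outer mid",o,np.hypot(*d),np.degrees(np.arctan2(d[1],d[0])))
for n,p,z in(("jar?",(397,149),.1),("jarb",(397,149),.18),("can",(445,237),.18),("bottle",(213,103),.19)):print(n,ray("top",p,z)[:2])
print("gear",f((344,162),.155))
print(proj("scene",[*h,.225]),proj("scene",[*ax2,.161]))
E
```

```text
axis cross [ 0.53745231 -0.06354506]
axis pads [ 0.53816255 -0.0641765 ]
[0.63296735 0.01252891] 0.12194945395135794 38.975899937074615
[ 0.61511619 -0.15887355] 0.12202210467484394 -50.90166678124852
[ 0.44245183 -0.14042412] 0.12236928324857949 -141.45753872830247
[0.46211484 0.03006277] 0.12109621957851359 128.90228678428315
handle [ 0.43719252 -0.21386188] 0.18068528181578936 -123.7028870128166
handle [ 0.43719252 -0.21386188] 0.18055652871575767 -124.0015706522027
pan outer mid [0.56534993 0.20256491] 0.2681233578829123 84.18027737188483
jar? [ 0.69895876 -0.27971737]
jarb [ 0.68527013 -0.25279378]
can [ 0.52034185 -0.34390784]
bottle [0.76419694 0.10232064]
gear [ 0.59995542 -0.00660713]
[149.89914854 161.71813662] [232.6490547  173.92562573]
```

The radii match the given sizes: pads 122 mm, handle 180.6 mm, pan at 84°, gear pad at 39°. That confirms one stroke. Next I lift and move over the handle.

>>> arm_command:
  series: "0 0 -25 0 0;0 0 -25 0 0;0 0 -25 0 0;0 0 -25 0 0;23.1 -20.4 0 0 0;23.1 -20.4 0 0 0;23.1 -20.4 0 0 0;23.1 -20.4 0 0 0;23.1 -20.4 0 0 0;23.1 -20.4 0 0 0;23.1 -20.4 0 0 0;23.1 -20.4 0 0 0;23.1 -20.4 0 0 0;23.1 -20.4 0 0 0;23.1 -20.4 0 0 0;23.1 -20.4 0 0 0;23.1 -20.4 0 0 0;23.1 -20.4 0 0 0"

```text
time_s: 1.6
tool_pos: [0.4373, -0.2135, 0.2951]
tool_rot: [-180.0, 0.0, 22.2]
force: [1.2, 0.7, 0.1]
grip_width: 0.0871
grasp_force: 0.0
```

>>> arm_command:
  series: "0 0 0 -0.0985 0;0 0 0 -0.0985 0;0 0 0 -0.0985 0;0 0 0 -0.0985 0;0 0 0 -0.0985 0;0 0 0 -0.0985 0;0 0 0 0 0;0 0 0 0 0"

```text
time_s: 2.27
tool_pos: [0.437, -0.2149, 0.295]
tool_rot: [-180.0, 0.0, 55.9]
force: [-0.0, -0.5, 0.1]
grip_width: 0.0871
grasp_force: 0.0
```

```bash
python3 - <<'E'
from h import *
import cv2
o=telemetry.get_obs();print(o['tool_pos'],o['tool_rot'],o['force'])
cv2.imwrite("pics/w1.png",cams.read_camera("wrist"))
c=cams.calibration("wrist");T=np.eye(4);T[:3,:3]=R.from_euler('xyz',o['tool_rot'],degrees=True).as_matrix();T[:3,3]=o['tool_pos']
q=np.linalg.inv(T@c['hand_eye'])@[.4372,-.2139,.225,1];p=c['K']@q[:3];print(p[:2]/p[2])
d=np.array([.4372,-.2139])-o['tool_pos'][:2]
print("tool xy shift mm",1e3*(T[:3,:3].T@[*d,0]))
E
```

```text
[ 0.43698221 -0.21494277  0.29503896] [-1.79969068e+02  8.02255026e-03  5.59291103e+01] [-0.0027972  -0.46702773  0.07118228]
[257.24981676 189.75641936]
tool xy shift mm [ 9.85780561e-01 -4.03771863e-01  7.99544621e-05]
```

View pics/w1.png

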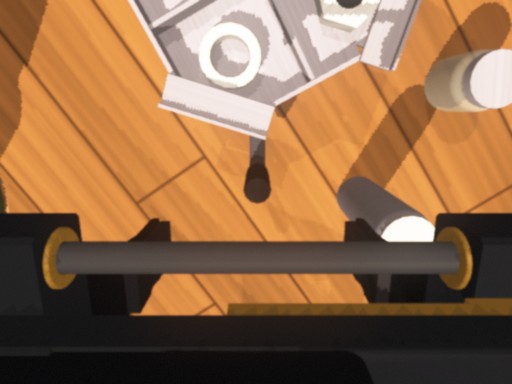

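The handle top at (257,187) matches the prediction of (257,190). I'll descend around it and close loosely.

>>> arm_command:
  series: "1 0 20 0 0;0 0 20 0 0;0 0 20 0 0;0 0 20 0 0;0 0 20 0 0;0 0 15 0 0;0 0 0 0 165;0 0 0 0 165;0 0 0 0 165;0 0 0 0 165;0 0 0 0 165;0 0 0 0 165"
  squeeze: 5

```text
time_s: 3.32
tool_pos: [0.4382, -0.2145, 0.1813]
tool_rot: [179.9, 0.0, 56.1]
force: [-0.3, 0.5, 0.1]
grip_width: 0.055
grasp_force: 0.0
```

>>> arm_command:
  series: "0 0 0 0 165;0 0 0 0 165;0 0 0 0 165;0.3 10.8 0 -0.06 165;0.3 10.8 0 -0.06 165;0.3 10.8 0 -0.06 165;0.3 10.8 0 -0.06 165;0.3 10.8 0 -0.06 165;0.3 10.8 0 -0.06 165"

```text
time_s: 4.07
tool_pos: [0.4953, -0.2397, 0.1803]
tool_rot: [-179.7, -0.0, 76.9]
force: [-4.6, 2.3, 3.7]
grip_width: 0.0308
grasp_force: 2.5
```

>>> arm_command:
  series: "0.3 10.8 0 -0.06 165;0.3 10.8 0 -0.06 165;0.3 10.8 0 -0.06 165;0.3 10.8 0 -0.06 165;0.3 10.8 0 -0.06 165;0.3 10.8 0 -0.06 165;0.3 10.8 0 -0.06 165;0.3 10.8 0 -0.06 165;0.3 10.8 0 -0.06 165;0 0 0 0 165"

```text
time_s: 4.9
tool_pos: [0.5928, -0.2365, 0.18]
tool_rot: [-179.9, -0.1, 107.8]
force: [-4.0, -1.1, 2.4]
grip_width: 0.0304
grasp_force: 1.6
```

>>> arm_command:
  series: "0.2 7 0 -0.04 165;0.2 7 0 -0.04 165;0 0 0 0 165"

```text
time_s: 5.15
tool_pos: [0.6049, -0.2323, 0.1799]
tool_rot: [-179.8, -0.0, 112.2]
force: [-4.7, -0.6, 1.8]
grip_width: 0.0307
grasp_force: 2.0
```

>>> arm_command:
  series: "0 3 0 -0.015 165;0 3 0 -0.015 165;0 0 0 0 165;0 0 0 0 165"

```text
time_s: 5.48
tool_pos: [0.6073, -0.2312, 0.1798]
tool_rot: [-179.6, -0.1, 113.7]
force: [-10.5, -0.5, 4.0]
grip_width: 0.0315
grasp_force: 4.9
```

>>> arm_command:
  series: "0 2 0 -0.01 165;0 0 0 0 165;0 -2 0 0.01 165;0.3 -10.8 0 0.06 165;0.3 -10.8 0 0.06 165;0.3 -10.8 0 0.06 165;0.3 -10.8 0 0.06 165;0.3 -10.8 0 0.06 165;0.3 -10.8 0 0.06 165;0.3 -10.8 0 0.06 165;0.3 -10.8 0 0.06 165;0.3 -10.8 0 0.06 165;0.3 -10.8 0 0.06 165;0.3 -10.8 0 0.06 165;0.3 -10.8 0 0.06 165;0.3 -10.8 0 0.06 165;0.3 -10.8 0 0.06 165;0.3 -10.8 0 0.06 165;0.3 -10.8 0 0.06 165"

```text
time_s: 7.07
tool_pos: [0.4448, -0.2193, 0.1801]
tool_rot: [180.0, -0.0, 58.6]
force: [-0.7, 0.2, 0.1]
grip_width: 0.0308
grasp_force: 0.4
```

>>> arm_command:
  series: "0 -7 0 0.04 165;0 0 0 0 130;0 0 0 0 130;0 0 0 0 130;0 0 0 0 130;0 0 0 0 130"

```text
time_s: 7.57
tool_pos: [0.4398, -0.2162, 0.1803]
tool_rot: [180.0, -0.0, 56.7]
force: [0.2, 0.9, 0.3]
grip_width: 0.042
grasp_force: 0.0
```

Free of force, so I lift off and check the top view.

>>> arm_command:
  series: "0 0 -20 0 130;0 0 -20 0 130;0 0 -20 0 130;0 0 -20 0 130;0 0 -20 0 255;0 0 -20 0 255;-40 0 0 0 255;-40 0 0 0 255;0 0 0 0 255;0 0 0 0 255;0 0 0 0 255;0 0 0 0 255"

```text
time_s: 8.57
tool_pos: [0.3963, -0.2818, 0.3002]
tool_rot: [-180.0, -0.0, 56.8]
force: [1.0, 0.9, 0.2]
grip_width: 0.0022
grasp_force: 0.0
```

```bash
python3 - <<'E'
from h import *
import cv2
im=cams.read_camera("top");cv2.imwrite("pics/top2.png",im)
im=cv2.convertScaleAbs(im[110:310,160:410],alpha=1.5,beta=20)
cv2.imwrite("pics/crop2.png",cv2.resize(im,None,fx=2.8,fy=2.8,interpolation=cv2.INTER_CUBIC))
o=telemetry.get_obs();print(o['tool_pos'],o['tool_rot'],o['grip_width'])
E
```

```text
[ 0.3962924  -0.28170305  0.30025674] [-1.79993169e+02 -1.84193145e-02  5.67899584e+01] 0.001170259894732509
```

View pics/crop2.png

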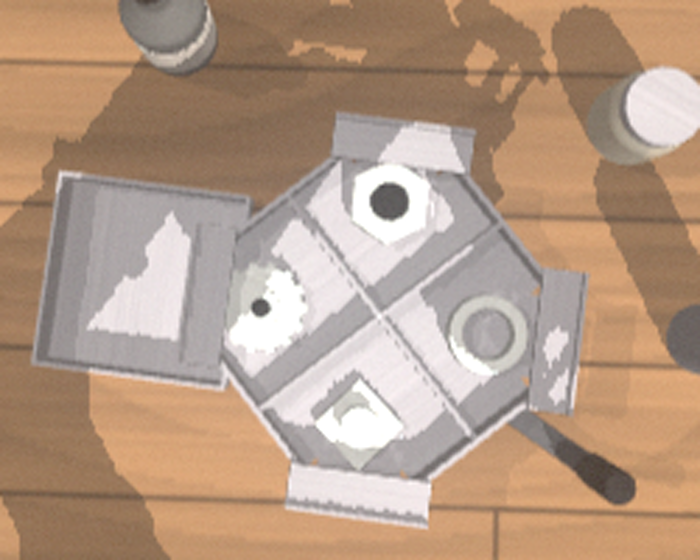

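The gear bay now faces the pan, with its bridge at crop (208,295), and the lever is home. I'll compute the pad position.

```bash
python3 - <<'E'
from h import *
f=lambda p,z: ray("top",(p[0]/2.8+160,p[1]/2.8+110),z)[:2]
ax=np.array([.538,-.064])
for n,a,b in(("up",(337,113),(476,130)),("right",(589,272),(573,414)),("down",(428,528),(286,508))):
    A,B=f(a,.176),f(b,.176);m=(A+B)/2-ax;print(n,np.hypot(*m),np.degrees(np.arctan2(m[1],m[0])),np.hypot(*(A-B)))
print(f((208,295),.17),f((260,307),.155))
o=telemetry.get_obs();th=np.radians(84.3)
t=ax+.122*np.array([np.cos(th),np.sin(th)]);Rm=R.from_euler('xyz',o['tool_rot'],degrees=True).as_matrix()
print(t,Rm.T@[*(t-o['tool_pos'][:2]),0]*1e3,84.3-o['tool_rot'][2])
E
```

```text
up 0.13581262277264822 -5.834184377870522 0.0966146836105082
right 0.13643707358797846 -95.7192361613716 0.09698667124189456
down 0.13698222151988212 174.25654219024005 0.09697510680508384
[0.54939022 0.05637223] [0.54162377 0.02081146]
[0.55011701 0.05739678] [ 3.67965321e+02 -5.70281283e+01  1.25092078e-01] 27.510041555708057
```

>>> arm_command:
  series: "30.7 -4.75 0 0 255;30.7 -4.75 0 0 255;30.7 -4.75 0 0 255;30.7 -4.75 0 0 255;30.7 -4.75 0 0 255;30.7 -4.75 0 0 255;30.7 -4.75 0 0 255;30.7 -4.75 0 0 255;30.7 -4.75 0 0 255;30.7 -4.75 0 0 255;30.7 -4.75 0 0 255;30.7 -4.75 0 0 255;0 0 0 -0.096 255;0 0 0 -0.096 255;0 0 0 -0.096 255;0 0 0 -0.096 255;0 0 0 -0.096 255;0 0 0 0 255"

```text
time_s: 10.12
tool_pos: [0.5501, 0.0576, 0.3003]
tool_rot: [-180.0, -0.0, 84.4]
force: [0.5, -0.7, -0.3]
grip_width: 0.0005
grasp_force: 0.0
```

>>> arm_command:
  series: "0 0 25 0 255;0 0 25 0 255;0 0 25 0 255;0 0 25 0 255;0 0 10 0 255;0 0 0 0 255;0 0 0 0 255"

```text
time_s: 10.7
tool_pos: [0.5505, 0.0567, 0.1908]
tool_rot: [180.0, -0.0, 84.1]
force: [0.5, 0.3, 1.4]
grip_width: 0.0005
grasp_force: 0.0
```

>>> arm_command:
  series: "0 0 10 0 255;0 0 10 0 255;1 0 8 0 255;1 0 8 0 255;1 0 8 0 255;1 0 8 0 255;1 0 8 0 255;0 0 8 0 255;0 0 0 0 255"

```text
time_s: 11.45
tool_pos: [0.5505, 0.0626, 0.1213]
tool_rot: [-180.0, -0.1, 84.2]
force: [0.6, 2.2, 2.7]
grip_width: 0.0006
grasp_force: 2.0
```

>>> arm_command:
  series: "0 0 6 0 255;0 0 6 0 255;0 0 4 0 255;0 0 0 0 255;0 0 0 0 255;0 0 0 0 255"

```text
time_s: 11.95
tool_pos: [0.5519, 0.0633, 0.1077]
tool_rot: [179.9, -0.1, 84.2]
force: [-0.1, 3.4, 6.2]
grip_width: 0.0006
grasp_force: 3.8
```

```bash
python3 - <<'E'
from h import *
import cv2
a=cams.read_camera("scene")[100:240,130:370];b=cams.read_camera("top")[130:290,150:390]
s=lambda i:cv2.resize(cv2.convertScaleAbs(i,alpha=1.5,beta=20),(600,300) if 0 else None,fx=1.65,fy=1.65,interpolation=cv2.INTER_CUBIC)
a,b=s(a),s(b);h=max(a.shape[0],b.shape[0])
cv2.imwrite("pics/p3.png",np.hstack([cv2.copyMakeBorder(i,0,h-i.shape[0],0,0,0) for i in(a,b)]))
print(telemetry.get_obs()['force'])
E
```

```text
[-1.19704174  3.98055045  5.80915368]
```

View pics/p3.png

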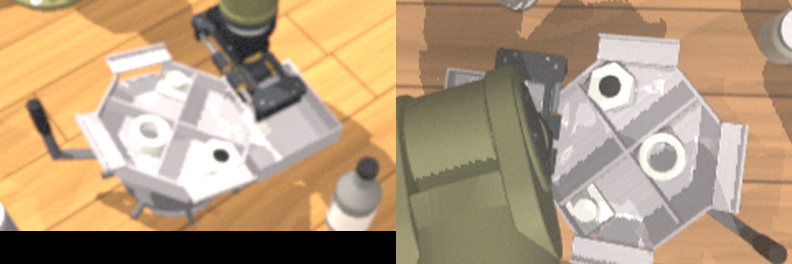

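The tray is tipped and the other three parts are still in their bays. Something white shows at the gap, at (262,130) on the left side. I'll press the rest of the way and wait.

>>> arm_command:
  series: "0 0 4 0 255;0 0 3 0 255;0 0 0 0 255;0 0 0 0 255;0 0 0 0 255;0 0 0 0 255;0 0 0 0 255;0 0 0 0 255;0 0 0 0 255;0 0 0 0 255"

```text
time_s: 12.88
tool_pos: [0.5523, 0.064, 0.1012]
tool_rot: [179.8, -0.2, 84.2]
force: [-0.1, 5.5, 7.1]
grip_width: 0.0007
grasp_force: 4.5
```

>>> arm_command:
  series: "0 0 3 0 255;0 0 2 0 255;0 0 0 0 255;0 0 0 0 255;0 0 0 0 255;0 0 0 0 255;0 0 0 0 255;0 0 0 0 255"

```text
time_s: 13.55
tool_pos: [0.5524, 0.0643, 0.0963]
tool_rot: [179.8, -0.2, 84.3]
force: [-0.5, 5.1, 8.2]
grip_width: 0.0003
grasp_force: 4.9
```

```bash
python3 - <<'E'
from h import *
import cv2
a=cams.read_camera("scene")[110:230,200:350];b=cams.read_camera("wrist")
a=cv2.resize(cv2.convertScaleAbs(a,alpha=1.5,beta=20),None,fx=2.5,fy=2.5,interpolation=cv2.INTER_CUBIC)
b=cv2.resize(b,(400,300))
cv2.imwrite("pics/p4.png",np.hstack([a,b]))
E
```

```text
(no output)
```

View pics/p4.png

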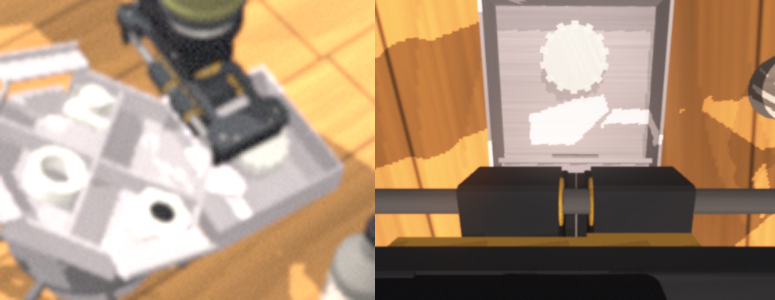

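The wrist view shows the gear lying in the pan at (574,57). I let the tray up gently and retreat.

>>> arm_command:
  series: "0 0 -6 0 255;0 0 -6 0 255;0 0 -6 0 255;-1 0 -6 0 255;-1 0 -6 0 255;-1 0 -6 0 255;-1 0 -6 0 255;-1 0 -6 0 255;-1 0 -6 0 255;0 0 -6 0 255;0 0 -6 0 255;0 0 -6 0 255;0 0 -6 0 255;0 0 -6 0 255;0 0 -15 0 255;0 0 -30 0 255;0 0 -35 0 255;0 0 -35 0 255;0 0 0 0 255"

```text
time_s: 15.23
tool_pos: [0.5534, 0.0563, 0.3009]
tool_rot: [179.4, -0.1, 84.2]
force: [1.1, 0.6, 0.8]
grip_width: 0.0006
grasp_force: 0.0
```

>>> arm_command:
  series: "-35 0 0 0 255;-35 0 0 0 255;-35 0 0 0 255;-35 0 0 0 255;-35 0 0 0 255;-35 0 0 0 255;-35 0 0 0 255;-35 0 0 0 255;-35 0 0 0 255;-35 0 0 0 255;0 0 0 0 255;0 0 0 0 255;0 0 0 0 255;0 0 0 0 255;0 0 0 0 255;0 0 0 0 255"

```text
time_s: 16.57
tool_pos: [0.5151, -0.2915, 0.2937]
tool_rot: [180.0, 0.0, 84.3]
force: [0.1, 0.7, -0.6]
grip_width: 0.0006
grasp_force: 0.0
```

```bash
python3 - <<'E'
from h import *
import cv2
im=cams.read_camera("top")
cv2.imwrite("pics/p5.png",cv2.resize(cv2.convertScaleAbs(im[90:310,160:460],alpha=1.5,beta=20),None,fx=2.5,fy=2.5,interpolation=cv2.INTER_CUBIC))
o=telemetry.get_obs();print(o['tool_pos'],o['force'],o['time_s'])
E
```

```text
[ 0.51499226 -0.29183068  0.29366642] [-0.67875865  0.78606217  0.40164466] 16.6167
```

View pics/p5.png

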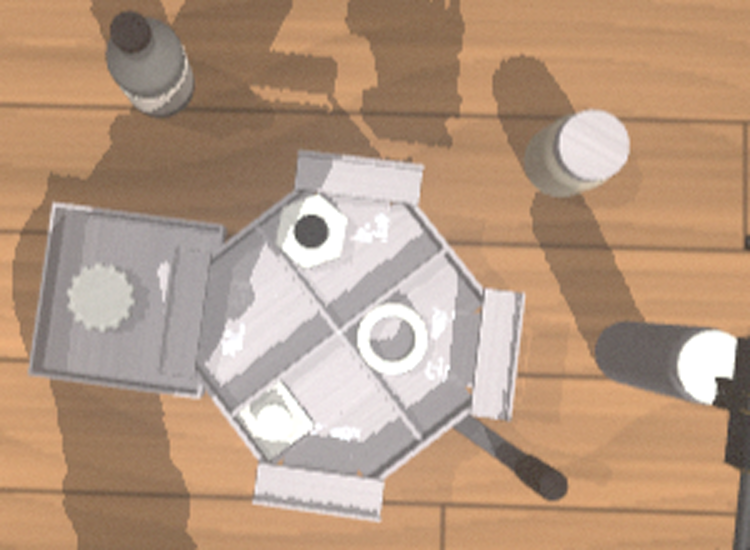

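The gear is in the pan at (100,298), with the nut, ring and flange in the tray. The tray is level, the lever is home and the bystanders are unmoved.

```bash
python3 -c "
from cell import env
print(env.sign_off())"
```

```text
the job is handed in; nothing more can be done
None
```

I handed the job in at about 16.6 s, but the sign-off gave no verdict. One full lever stroke brought the gear's bay to the pan and pressing its bridge slid the gear out; the last picture shows the gear in the pan, the nut, ring and flange in the level tray, the lever home, and the bottle, can and jar where they stood.

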